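# Show a vial's crimped cap to the inspection camera

## Robot

A 6-joint arm with a two-finger parallel gripper is mounted at the origin on a cart in front of the work surface, level with it; the furniture and walls round the work are solid. World frame = base frame: x ahead of the robot, y to its left, z up, the work surface at z = 0. Lengths are in m, angles in rad, forces in N, time in s.
With the tool pointing down it reaches from about 0.3 to 0.825 m from the base axis. Payload 5.4 kg.
Tool frame: the origin (TCP) lies where the fingers leave the gripper's body, on its centre line; the fingertips stand 88 mm ahead of it and the grasp point (between the pads) lies pinch_z ahead of it (pinch_z is the distance from the TCP to the grasp point, in m); z points along the fingers, y is the line along which they close (so a half turn about z gives the same grasp; the last joint's range is limited). The gripper opens to 92 mm and grips with 3 to 60 N. Pads are 20 mm wide; open, the fingers measure 128 mm over their backs; the gripper's body (75 mm by 189 mm) begins 69 mm behind the grasp point.
Start: joints at [-1.446, 0.158, 1.597, -0, 1.386, -0.21], TCP at [0.189, -0.543, 0.303] pointing down, gripper open.
Joint ranges: [-2.91, 2.91], [-0.94, 2.29], [0.18, 2.7], [-1.29, 4.43], [0.17, 2.64], [-3, 3]. Speed limits (rad/s): [2.57, 2.57, 3.14, 3.14, 3.14, 3.14].

## Interface

Orientations are given as [roll, pitch, yaw] about the fixed x, y, z axes, in that order (R = Rz(yaw) Ry(pitch) Rx(roll)).
In Python, from bench import * gives the robot as it stands. The module is installed in compiled form; this text tells all that it offers.
- The arm moves only by the tool carry_out, never from a script. Its argument "steps" is a list of rows, each a list of 3 entries, a list of its own where there are three numbers: the shift along the tool's x, y, z in mm, then the turn about the tool's z in rad, then the finger opening in mm, from 0 to 91.9. A call has 1 to 12 rows; each row is the pose to reach, as a shift and turn from the pose commanded when the call began, along the tool's axes at that moment; what a row does not reach only later rows make up. A row lasts 1/12 s, in which the tool goes at most 41.7 mm and 7.16 degrees, less where a joint would pass 70% of its speed; a pose out of reach is approached as far as the arm can. A call with a gripper value outside its range is refused whole. The fingers move at their own pace and stop on an object; "newtons" is the grip in N (left out, the last holds). Time passes only in rows, so rows that repeat a pose let the fingers close. It gives the time, the measured TCP pose, the force, the opening and the grip force at its end, in the units of the state.
- sense(): the state, without advancing time (a new reading comes with each control period).
- get_image(name): name is "scene" or "top" or "wrist"; returns a dict with "frame" (480x640x3 uint8, red, green, blue), "range_z" (480x640 float32, m along the optical axis (not along the pixel's ray), 0 where there is no reading), "fovy" (degrees; the focal length in pixels is half the picture's height over the tangent of half this angle, whatever the lens; pixels are square), "cx", "cy" (the principal point, pixels), "origin" and "attitude" of the camera in the world. Camera axes: x right, y down, z forward; pixel columns grow to the right and rows downward; lengths in m; the calibration is good to about 2 mm. A picture is of the moment at which its call begins.
- finish_job(): hands the job in; it is judged then, once.
Trained networks look in a picture, given as the dict that the camera call returned (one of the last four; its "shot" number tells which), for a name from the list of things; names that differ only in an ending like _2 or _b are one class to them, and where a whole thing is asked for, a point or a joint stands for the part that bears it (a point fixed in the world has none). Each returns a list of dicts, best first, with "score" (0 to 1); they miss things now and then, are a little off and sometimes report something else, mostly with a low value. They report only what shows in the picture. A call takes as long as a camera call.
- regions_of(picture, label): "region" (480x640 bool, what is visible of it) and "point" ([row, column] in pixels, amid what is visible of it).
- mark_of(picture, label): "point" ([row, column] in pixels: a listed point, or the origin of a listed thing).
The state is a dict: "time_s": time; "q": joint angles; "dq": joint speeds; "joint_efforts": joint torques, N m; "tool_pos": TCP position; "eef_rot": TCP orientation; "force": force on the tool from outside, world axes, zero at the start; "ft_torque": the same for the moment, N m; "grip_width": finger opening in m; "grip_force": force on a finger pad.
Only numpy, scipy, OpenCV 4.12 (cv2) and the standard library are available. Lean on these libraries where they do the work, as an engineer would, in place of code of your own. Each camera call takes 0.05 s, during which the arm holds its last target. There are 200 camera calls.

## Task

Take the one large headspace vial out of the V-block cradle and hold it up to the inspection camera so that its crimped cap can be checked: the middle of the cap straight in front of the lens, the cap's top face 10 cm from the lens, and the vial in line with the camera's line of sight with the cap, not the base, facing the lens squarely. Keep it there in the air, still; the job finishes while the gripper is holding the vial, so do not let go or put it down. Leave the two small vials, the jar and the timer where they are, and do not touch the camera.

Things in the scene. Friction and masses are not known exactly. Their poses are not given: they have to be found in the camera images.
- vial: large sealed headspace vial: clear glass cylinder 23 mm in diameter, 77 mm long, crimped white cap at one end, 20 to 42 g. Lies level in one of the cradle's three V-blocks, its middle over the block's, axis 49 mm above the bench, cap on the side away from the robot. Origin: centre of the base (end without cap); z axis from base to cap. Wider than the block: grip it across its middle
- vial_cap (a point): centre of the top face of the large vial's cap, 77 mm from the origin of the vial along its z axis; same axes as the vial
- lens (a point): centre of the front face of the camera's lens, inside a 48 mm ring light, 0.21 to 0.24 m above the bench. Its x axis points back into the camera along the optical axis, so the camera looks along its -x, roughly towards the robot and 0.15 to 0.5 rad downwards; its y axis is level
- camera_stand: fixed grey foot (100 x 90 x 10 mm) and steel post of the inspection camera; the black camera head (60 x 46 x 46 mm, lens barrel 48 mm in diameter, reaching 75 mm forward of the tilt axis) sits in a yoke 0.25 m above the bench. Origin on the bench under the head's tilt axis; x axis points away from the viewing side, z up
- cradle: aluminium cradle fixed to the bench: base plate 85 (x) x 200 (y) x 8 mm with three parallel V-topped blocks, each 60 mm long along x and 18 mm wide, 75 mm apart along y, 40 mm high over all; the bottom of each V lies 36 mm above the bench. Origin: centre of the underside
- small_vial_a: small 2 ml vial, 12 mm in diameter, 33 mm long, lying in another block of the cradle; leave alone. Origin: centre of its base, z axis from base to cap
- small_vial_b: second small 2 ml vial, the same size, in the remaining block; leave alone. Origin: centre of its base, z axis from base to cap
- septa_jar: small round jar with screw lid, 39 mm in diameter, 47 mm high, standing on the bench; leave alone. Origin: centre of the underside
- timer: flat white bench timer, 62 x 70 x 19 mm, lying on the bench; leave alone. Origin: centre of the underside

How it is judged:
By the outcome, as a careful person would: the job done as asked, in the order asked, and still so for the second after the job is handed in, while the arm keeps its last pose, push and grip.
It also fails if it takes over 38 s, if anything falls off the work surface, if the arm or the gripper's body presses on something with over 40 N, if the wrist force passes 120 N, or if a joint passes its speed limit or range.

## Working session

There is one attempt and no reset: what is moved stays moved. The work goes in short steps, Python scripts to look and compute and a tool call to move; the robot and the scene stay as the last step left them, time stands still between calls to the robot, and variables do not carry over. Pictures are saved under pics/ and viewed, at most 10 in all, crops included, and the job is handed in when it is done.

Besides the shell and the picture viewer there is one more tool, called after "Emit:" as name(argument=value, ...) on one line, values as JSON. carry_out: Moves the arm, as the interface text tells. Its arguments: {"type":"object","properties":{"steps":{"type":"array","items":{"type":"array"}},"newtons":{"type":"number"}},"required":["steps"]}

```bash
mkdir -p pics; cat > h.py <<'E'
from bench import *
import numpy as np, cv2
from scipy.spatial.transform import Rotation as Ro
def K(p): return 240/np.tan(np.radians(p["fovy"])/2)
def Rc(p):
    a=np.array(p["attitude"],float)
    if a.shape==(3,3): return a
    return Ro.from_euler('xyz',a).as_matrix() if a.size==3 else None
def cloud(p):
    f=K(p);z=p["range_z"];v,u=np.mgrid[:480,:640]
    c=np.stack([(u-p["cx"])/f*z,(v-p["cy"])/f*z,z],-1)
    w=c@Rc(p).T+np.array(p["origin"]); w[z<=0]=np.nan
    return w
def save(p,n): cv2.imwrite("pics/"+n,p["frame"][:,:,::-1])
E
python3 - <<'E'
from h import *
np.set_printoptions(precision=4,suppress=True)
s=sense();print({k:s[k] for k in("time_s","tool_pos","eef_rot","force","grip_width")})
import bench;print([n for n in dir(bench) if n[0]!='_'])
ims=[]
for n in("scene","top"):
    p=get_image(n);save(p,n+"0.png");W=cloud(p)
    print(n,p["fovy"],p["origin"],p["attitude"])
    for l in("vial","vial_cap","lens","camera_stand","cradle","small_vial_a","septa_jar","timer"):
        for m in mark_of(p,l)[:2]:
            r,c=map(int,np.round(m["point"]));print(l,m["point"],round(m["score"],2),W[r,c] if 0<=r<480 and 0<=c<640 else None)
    for l in ("vial","cradle"):
        for g in regions_of(p,l)[:1]:
            print("reg",l,g["score"],g["region"].sum(),g["point"],np.nanmedian(W[g["region"]],0))
E
```

```text
{'time_s': 0.0, 'tool_pos': array([ 0.1888, -0.5426,  0.3017]), 'eef_rot': array([-3.1398, -0.0004,  0.3348]), 'force': array([ 0.0992,  0.8635, -0.5079]), 'grip_width': 0.09206571188477525}
['MotionError', 'finish_job', 'get_image', 'mark_of', 'pinch_z', 'regions_of', 'sense']
scene 52.557776718112024 [-0.1049  0.4996  0.8236] [-2.1841  0.0056 -2.3046]
vial [281.5, 374.1] 0.68 [0.2583 0.0633 0.3542]
vial_cap [265.7, 354.7] 0.56 [ 0.5697 -0.23    0.0509]
lens [222.2, 255.4] 0.93 [ 0.6984 -0.0227  0.2149]
camera_stand [282.0, 243.7] 0.75 [ 0.7564 -0.0087  0.0069]
septa_jar [349.5, 341.1] 0.69 [ 0.411  -0.0262  0.0162]
timer [390.5, 272.6] 0.66 [0.4277 0.1488 0.015 ]
reg cradle 0.54 150 [282.7, 356.9] [ 0.56   -0.2239  0.0066]
top 51.29914531728708 [ 0.5124 -0.115   1.0829] [-3.0077  0.0028 -1.5877]
vial [310.9, 376.9] 0.93 [ 0.4991 -0.2309  0.0089]
vial_cap [270.5, 377.0] 0.79 [ 0.5869 -0.2346  0.0002]
lens [196.8, 262.9] 0.63 [ 0.6977 -0.0169  0.2478]
camera_stand [189.4, 269.2] 0.84 [ 0.7128 -0.0266  0.2421]
cradle [296.4, 405.9] 0.86 [ 0.5297 -0.2934  0.0109]
small_vial_a [311.5, 413.7] 0.56 [ 0.4963 -0.3016  0.0521]
small_vial_a [322.9, 448.6] 0.42 [ 0.4711 -0.3844  0.0013]
septa_jar [348.1, 285.7] 0.68 [ 0.4285 -0.0397  0.0489]
timer [295.1, 409.0] 0.65 [ 0.5317 -0.3004  0.0079]
reg vial 0.95 363 [292.3, 377.2] [ 0.5382 -0.2317  0.0591]
reg cradle 0.71 3159 [296.0, 413.8] [ 0.528  -0.314   0.0094]
```

```bash
python3 - <<'E'
import cv2
a=cv2.imread('pics/top0.png')[120:420,180:560];b=cv2.imread('pics/scene0.png')[130:430,180:560]
import numpy as np
cv2.imwrite('pics/c0.png',cv2.resize(np.hstack([a,b]),None,fx=1.05,fy=1.05))
cv2.imwrite('pics/c1.png',cv2.resize(a[20:260,40:340],None,fx=2.5,fy=2.5,interpolation=2))
E
python3 -c "
from h import *
print(pinch_z)"
```

```text
0.0694
```

View pics/c0.png

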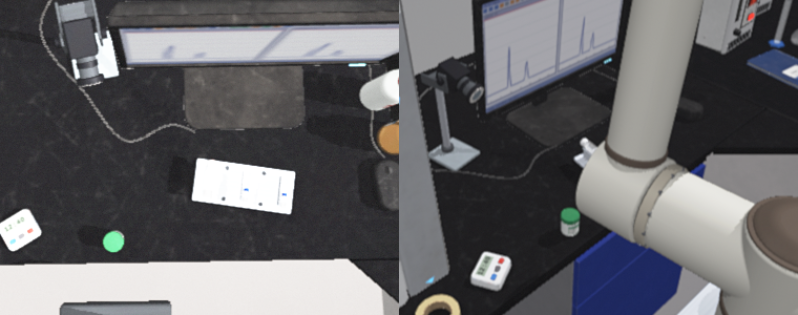

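View pics/c1.png

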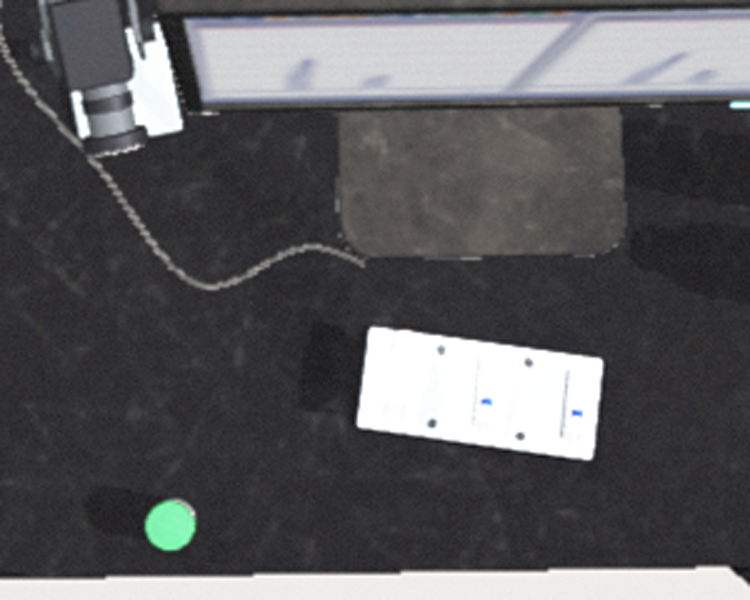

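```bash
cat >> h.py <<'E'
def ray(p,uv,z):
    f=K(p);uv=np.atleast_2d(uv);d=np.c_[(uv[:,0]-p["cx"])/f,(uv[:,1]-p["cy"])/f,np.ones(len(uv))]@Rc(p).T
    o=np.array(p["origin"]);return o+d*((z-o[2])/d[:,2])[:,None]
E
python3 - <<'E'
from h import *
np.set_printoptions(precision=4,suppress=True)
p=get_image("top");W=cloud(p)
C=ray(p,[(368.4,270.8),(460.8,283.2),(456.8,323.6),(363.2,310.8)],0.008)
print(C,C.mean(0));print("long dir yaw",np.arctan2(*(C[0]+C[3]-C[1]-C[2])[[1,0]])-np.pi/2,np.arctan2(*(C[0]+C[1]-C[2]-C[3])[[1,0]]))
g=regions_of(p,"vial")[0]["region"];P=W[g];P=P[P[:,2]>.05]
m=np.median(P,0);e=np.linalg.svd(P[:,:2]-P[:,:2].mean(0),full_matrices=False)[2][0]
t=(P[:,:2]-m[:2])@e;print("vial",m,e,np.percentile(t,[1,99]),P[:,2].max())
m=mark_of(p,"vial")[0]["point"];n=mark_of(p,"vial_cap")[0]["point"];print("marks z=.049",ray(p,[m[::-1],n[::-1]],.049))
for q in(p,get_image("scene")):
    W=cloud(q)
    for g in regions_of(q,"camera_stand")[:1]:
        P=W[g["region"]];P=P[~np.isnan(P).any(1)];H=P[P[:,2]>.2];F=P[P[:,2]<.02]
        print("head",len(H),H.min(0),H.max(0),"foot",len(F),F.min(0),F.max(0))
        if len(F)>50: print("footrect",cv2.minAreaRect((F[:,:2]*1000).astype(np.float32)))
        if len(H)>50:print("headrect",cv2.minAreaRect((H[:,:2]*1000).astype(np.float32)))
    for l in("lens","camera_stand"):
      for k in mark_of(q,l)[:1]: print(l,ray(q,[k["point"][::-1]],.226 if l=="lens" else 0))
E
```

```text
[[ 0.5849 -0.2152  0.008 ]
 [ 0.555  -0.4123  0.008 ]
 [ 0.4698 -0.3992  0.008 ]
 [ 0.5    -0.2016  0.008 ]] [ 0.5274 -0.3071  0.008 ]
long dir yaw -0.15122939043534522 -0.155589078340049
vial [ 0.538  -0.2319  0.059 ] [-0.9865  0.1635] [-0.0388  0.0346] 0.0673329134594376
marks z=.049 [[ 0.5064 -0.2294  0.049 ]
 [ 0.5844 -0.2385  0.049 ]]
head 2561 [ 0.6914 -0.0506  0.2181] [0.8435 0.0362 0.2849] foot 670 [ 0.7549 -0.0527 -0.0042] [0.9323 0.0798 0.0188]
footrect ((838.697509765625, 14.979011535644531), (190.90768432617188, 99.6310043334961), 20.909393310546875)
headrect ((765.3622436523438, -9.043472290039062), (148.38694763183594, 84.44624328613281), 13.711377143859863)
lens [[ 0.6997 -0.019   0.226 ]]
camera_stand [[ 0.7698 -0.0051  0.    ]]
head 1324 [ 0.6875 -0.0484  0.2011] [0.8371 0.0401 0.279 ] foot 891 [ 0.744  -0.2852 -0.0084] [1.2172 0.0526 0.02  ]
footrect ((962.5227661132812, -95.10882568359375), (151.8256378173828, 508.1465148925781), 60.30595397949219)
headrect ((762.2559204101562, -5.660545349121094), (150.68130493164062, 86.035400390625), 2.3565657138824463)
lens [[ 0.6812 -0.0124  0.226 ]]
camera_stand [[ 0.7662 -0.0115  0.    ]]
```

Emit:
carry_out(steps=[[[36, -15, 5], 0.04, 50], [[72, -30, 10], 0.08, 50], [[108, -44, 15], 0.12, 50], [[144, -59, 20], 0.16, 50], [[180, -74, 26], 0.2, 50], [[216, -88, 31], 0.24, 50], [[252, -103, 36], 0.28, 50], [[288, -118, 41], 0.33, 50], [[325, -132, 46], 0.37, 50], [[361, -148, 51], 0.41, 50], [[397, -162, 56], 0.45, 50], [[433, -177, 62], 0.488, 50]], newtons=8)

```text
time_s: 2.65
tool_pos: [0.5411, -0.2322, 0.2409]
eef_rot: [3.141, -0.001, -0.155]
force: [-0.3, -0.9, 0.5]
grip_width: 0.0495
grip_force: 0.0
```

```bash
python3 - <<'E'
from h import *
np.set_printoptions(precision=4,suppress=True)
p=get_image("wrist");save(p,"w0.png");W=cloud(p)
print(p["fovy"],p["origin"],p["attitude"])
for l in("vial","vial_cap"):
    for m in mark_of(p,l)[:1]: print(l,m["point"],round(m["score"],2),ray(p,[m["point"][::-1]],.049))
for g in regions_of(p,"vial")[:1]:
    P=W[g["region"]];P=P[P[:,2]>.05];m=P.mean(0)
    e=np.linalg.svd(P[:,:2]-m[:2],full_matrices=False)[2][0];t=(P[:,:2]-m[:2])@e
    print(g["score"],m,e,np.percentile(t,[1,99]),np.percentile(P[:,2],[5,50,95]))
s=sense();print(s["tool_pos"],s["force"])
E
```

```text
68.62770952563179 [ 0.6147 -0.2434  0.3232] [ 2.871  -0.0004 -1.7258]
vial [284.1, 321.0] 0.75 [[ 0.5013 -0.2283  0.049 ]]
vial_cap [194.7, 322.4] 0.96 [[ 0.5753 -0.2408  0.049 ]]
0.84 [ 0.5405 -0.2326  0.0583] [-0.9873  0.1591] [-0.0367  0.0375] [0.0534 0.0588 0.0613]
[ 0.5401 -0.2328  0.2404] [-0.7673 -0.1355  0.0358]
```

View pics/w0.png

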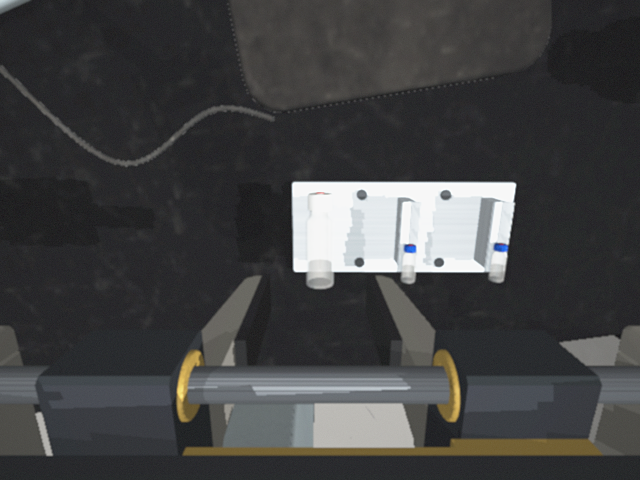

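Emit:
carry_out(steps=[[[0, 0, 30], 0, 50], [[0, 0, 60], 0, 50], [[0, 0, 90], 0, 50], [[0, 0, 110], 0, 50], [[0, 0, 122], 0, 50], [[0, 0, 122], 0, 50], [[0, 0, 122], 0, 30], [[0, 0, 122], 0, 15], [[0, 0, 122], 0, 15], [[0, 0, 122], 0, 15], [[0, 0, 122], 0, 15], [[0, 0, 122], 0, 15]], newtons=8)

```text
time_s: 3.85
tool_pos: [0.5406, -0.2335, 0.1202]
eef_rot: [-3.142, -0.002, -0.153]
force: [0.2, 3.2, 6.0]
grip_width: 0.0225
grip_force: 8.0
```

Emit:
carry_out(steps=[[[0, 0, -5], 0, 15], [[0, 0, -15], 0, 15], [[0, 0, -30], 0, 15], [[0, 0, -45], 0, 15], [[0, 0, -60], 0, 15], [[0, 0, -60], 0, 15]])

```text
time_s: 4.35
tool_pos: [0.5413, -0.2349, 0.1829]
eef_rot: [3.138, -0.006, -0.153]
force: [1.3, 0.2, -0.0]
grip_width: 0.0224
grip_force: 8.0
```

```bash
python3 - <<'E'
from h import *
np.set_printoptions(precision=4,suppress=True)
s=sense();print(s["tool_pos"],s["eef_rot"],s["force"],s["grip_width"],s["time_s"])
p=get_image("wrist");save(p,"w1.png");W=cloud(p)
for l in("vial","vial_cap"):
    for m in mark_of(p,l)[:1]: print(l,m["point"],round(m["score"],2),ray(p,[m["point"][::-1]],.109))
for g in regions_of(p,"vial")[:1]:
    P=W[g["region"]];m=np.nanmean(P,0);print(g["score"],len(P),m)
# lens triangulation
O=[];D=[]
for n in("scene","top","wrist"):
    q=p if n=="wrist" else get_image(n)
    for k in mark_of(q,"lens")[:1]:
        a=ray(q,[k["point"][::-1]],.2)[0];d=a-q["origin"];O.append(np.array(q["origin"]));D.append(d/np.linalg.norm(d));print(n,k)
A=sum(np.eye(3)-np.outer(d,d) for d in D);b=sum((np.eye(3)-np.outer(d,d))@o for o,d in zip(O,D))
x=np.linalg.solve(A,b);print("lens",x,[np.linalg.norm(np.cross(x-o,d)) for o,d in zip(O,D)])
E
```

```text
[ 0.5413 -0.2349  0.1829] [ 3.1382 -0.006  -0.1531] [ 1.2803  0.1922 -0.0466] 0.022350434523675834 4.35
vial [376.6, 318.6] 0.76 [[ 0.5002 -0.2289  0.109 ]]
vial_cap [231.6, 319.2] 0.59 [[ 0.5763 -0.2409  0.109 ]]
0.94 6278 [ 0.5487 -0.2358  0.1202]
scene {'point': [219.3, 255.4], 'score': 0.96}
top {'point': [198.8, 264.8], 'score': 0.69}
lens [ 0.6972 -0.0198  0.2248] [np.float64(0.003310370899995255), np.float64(0.0033103708999951127)]
```

View pics/w1.png

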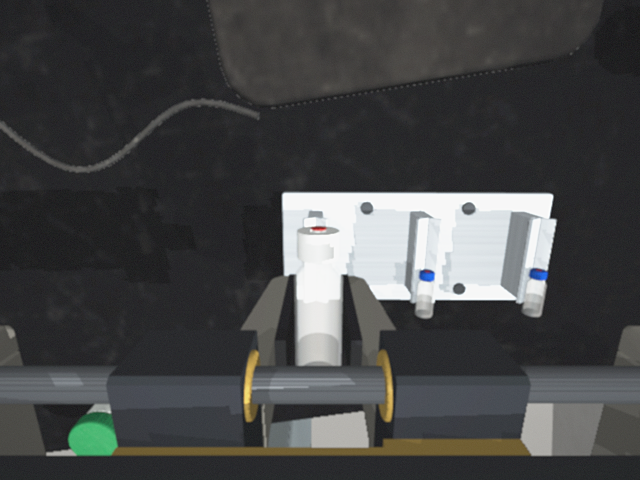

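Emit:
carry_out(steps=[[[0, 0, -35], 0, 15], [[4, -15, -70], -0.03, 15], [[10, -38, -105], -0.06, 15], [[17, -62, -135], -0.1, 15], [[24, -88, -160], -0.14, 15], [[31, -115, -185], -0.18, 15], [[38, -142, -205], -0.22, 15], [[46, -170, -220], -0.26, 15], [[54, -198, -230], -0.3, 15], [[60, -222, -237], -0.33, 15], [[64, -237, -237], -0.353, 15], [[64, -237, -237], -0.353, 15]])

```text
time_s: 5.8
tool_pos: [0.6398, -0.0066, 0.4153]
eef_rot: [-3.141, -0.0, 0.204]
force: [-0.4, 0.0, 0.3]
grip_width: 0.0222
grip_force: 8.0
```

```bash
python3 - <<'E'
from h import *
import pickle
np.set_printoptions(precision=4,suppress=True)
s=sense();print(s["tool_pos"],s["eef_rot"],s["force"],s["time_s"])
O=[];D=[]
for n in("wrist","top","scene"):
    q=get_image(n);save(q,"h_%s.png"%n);W=cloud(q)
    g=regions_of(q,"camera_stand")[:1];r=g[0]["region"] if g else None
    pickle.dump((dict(q),W,r),open(n+".pkl","wb"))
    if g: print(n,g[0]["score"],r.sum(),g[0]["point"])
    for k in mark_of(q,"lens")[:1]:
        a=ray(q,[k["point"][::-1]],.2)[0];d=a-q["origin"];O.append(np.array(q["origin"]));D.append(d/np.linalg.norm(d));print(n,k)
    for k in mark_of(q,"camera_stand")[:1]: print("stand",ray(q,[k["point"][::-1]],0),k)
A=sum(np.eye(3)-np.outer(d,d) for d in D);b=sum((np.eye(3)-np.outer(d,d))@o for o,d in zip(O,D))
x=np.linalg.solve(A,b);print("lens",x,[np.linalg.norm(np.cross(x-o,d)) for o,d in zip(O,D)])
E
```

```text
[ 0.6398 -0.0066  0.4153] [-3.1408 -0.0003  0.204 ] [-0.4118  0.0201  0.2565] 5.8
wrist 0.62 16214 [67.7, 358.0]
wrist {'point': [170.4, 353.2], 'score': 0.71}
stand [[ 0.7647 -0.0046  0.    ]] {'point': [104.8, 336.3], 'score': 0.7}
top 0.84 333 [166.1, 278.2]
top {'point': [199.4, 266.4], 'score': 0.37}
stand [[ 0.7677 -0.0046  0.    ]] {'point': [190.2, 270.6], 'score': 0.56}
scene 0.97 2484 [214.4, 231.6]
scene {'point': [220.3, 256.5], 'score': 0.69}
stand [[ 0.7692 -0.0149  0.    ]] {'point': [280.7, 243.4], 'score': 0.63}
lens [ 0.6973 -0.0221  0.2208] [np.float64(0.0007047455132271961), np.float64(0.0030316065123229814), np.float64(0.0037005162954780292)]
```

View pics/h_wrist.png

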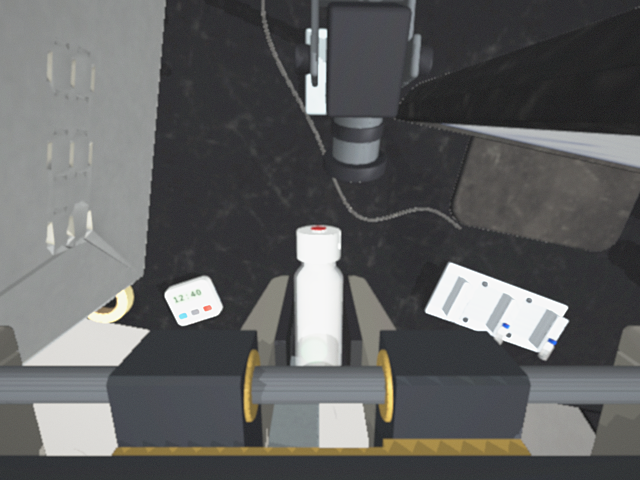

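```bash
python3 - <<'E'
from h import *
import pickle
from scipy.optimize import least_squares
np.set_printoptions(precision=4,suppress=True)
q,W,r=pickle.load(open("wrist.pkl","rb"))
P=W[20:105,340:398].reshape(-1,3);P=P[~np.isnan(P).any(1)]
for _ in range(3):
    c=P.mean(0);n=np.linalg.svd(P-c,full_matrices=False)[2][2];n*=np.sign(n[2]);d=(P-c)@n;P=P[abs(d)<3*d.std()]
print("top plane",c,n,d.std(),len(P))
# head edges in 3D: boundary in the plane's height
m=(abs((W-c)@n)<.004)&(W[...,2]>.2); m[:, :320]=0; m[:,412:]=0;m[118:]=0
m=cv2.morphologyEx(m.astype(np.uint8),cv2.MORPH_OPEN,np.ones((7,7)))
Q=W[m>0]; 
L=[];Rr=[]
for row in range(15,105):
    cc=np.where(m[row])[0]
    if len(cc)>40: L.append(W[row,cc[0]]);Rr.append(W[row,cc[-1]])
for E in(L,Rr):
    E=np.array(E);k=np.polyfit(E[:,0],E[:,1],1);k=np.polyfit(*E[abs(np.polyval(k,E[:,0])-E[:,1])<.002][:,:2].T,1);print("edge yaw",np.arctan(k[0]),np.polyval(k,.72))
# barrel: points rows 118-180
B=W[118:182,325:392].reshape(-1,3);B=B[(B[:,2]>.215)]
print("barrel",len(B),B.min(0),B.max(0))
# joint fit: axis through lens L with yaw a,pitch b; yaw from the above; cylinder segments with own radii: report height ridge
def fr(a,b): # back axis direction (into camera): up and away
    x=np.array([np.cos(b)*np.cos(a),np.cos(b)*np.sin(a),np.sin(b)]);y=np.array([-np.sin(a),np.cos(a),0]);return x,y,np.cross(x,y)
b=np.arctan2(np.hypot(n[0],n[1]),n[2]);a=np.arctan2(-n[1],-n[0]);print("from plane yaw,pitch",a,b)
x,y,z=fr(np.mean([np.arctan(np.polyfit(*np.array(E)[:,:2].T,1)[0]) for E in(L,Rr)]),b)
T=np.c_[B@x,B@y,B@z]
for s in np.arange(T[:,0].min(),T[:,0].max(),.006):
    S=T[(T[:,0]>=s)&(T[:,0]<s+.006)]
    if len(S)>30: print(round(s,4),len(S),"lat",np.percentile(S[:,1],[1,99]),"z top",np.percentile(S[:,2],95))
print("lens pt in frame",np.array([.6973,-.0221,.2208])@np.c_[x,y,z],"box c",c@np.c_[x,y,z],"box range",np.percentile(Q@np.c_[x,y,z],[1,99],axis=0))
E
```

```text
top plane [ 0.7623 -0.0105  0.2727] [-0.358  -0.069   0.9312] 0.0007087087128910376 4890
edge yaw 0.1893201083749854 0.006348712847659088
edge yaw 0.1908836299672033 -0.0396128783196279
barrel 3362 [ 0.6903 -0.0436  0.2159] [0.737  0.0035 0.2604]
from plane yaw,pitch 0.1903624221448322 0.3731534768836293
0.7173 404 lat [-0.1749 -0.1314] z top -0.016966066165297056
0.7233 847 lat [-0.1752 -0.1313] z top -0.01728109070339293
0.7293 369 lat [-0.169  -0.1363] z top -0.024008347279295565
0.7353 373 lat [-0.169  -0.1367] z top -0.023849039613329234
0.7413 357 lat [-0.1695 -0.1357] z top -0.022595626562286468
0.7473 450 lat [-0.1701 -0.135 ] z top -0.022293869246609692
0.7533 476 lat [-0.1696 -0.1356] z top -0.02345995659324518
0.7593 86 lat [-0.1719 -0.1429] z top -0.020301325317584915
lens pt in frame [ 0.7141 -0.1539 -0.0425] box c [ 0.7946 -0.1548 -0.0182] box range [[ 0.7637 -0.175  -0.0209]
 [ 0.8215 -0.1305 -0.0165]]
```

Emit:
carry_out(steps=[[[-20, 15, 15], 0.03, 15], [[-40, 33, 40], 0.06, 15], [[-60, 51, 66], 0.1, 15], [[-80, 70, 93], 0.13, 15], [[-100, 88, 120], 0.16, 15], [[-120, 107, 147], 0.2, 15], [[-140, 125, 174], 0.24, 15], [[-160, 143, 201], 0.28, 15], [[-180, 162, 228], 0.32, 15], [[-194, 175, 250], 0.345, 15], [[-201, 180, 265], 0.357, 15], [[-201, 180, 265], 0.357, 15]])

```text
time_s: 7.4
tool_pos: [0.475, -0.2255, 0.1472]
eef_rot: [-3.139, 0.006, -0.16]
force: [-0.4, 1.1, -0.4]
grip_width: 0.022
grip_force: 8.0
```

```bash
cat > tilt.py <<'E'
from h import *
np.set_printoptions(precision=4,suppress=True)
def tilt(show=None):
    s=sense();p=get_image("wrist");W=cloud(p)
    if show: save(p,show)
    R=Ro.from_euler('xyz',s["eef_rot"]).as_matrix();T=(W-s["tool_pos"])@R  # tool frame
    print("t",s["time_s"],"tcp",s["tool_pos"],s["eef_rot"],"F",s["force"],"w",s["grip_width"])
    sl=(abs(T[...,1])<.004)&(T[...,2]>.02)&(T[...,2]<.1)&(T[...,0]>-.04)&(T[...,0]<.06)
    P=T[sl]
    for x0 in np.arange(-.02,.056,.006):
        Q=P[(P[:,0]>=x0)&(P[:,0]<x0+.006)]
        if len(Q)>3: print(round(x0+.003,3),len(Q),"z",np.median(Q[:,2]).round(4))
    for l in("vial","vial_cap"):
        for m in mark_of(p,l)[:1]:
            o=(np.array(p["origin"])-s["tool_pos"])@R;d=ray(p,[m["point"][::-1]],0)[0];d=(d-p["origin"])@R
            # intersect tool plane y=0 is degenerate; give x,y at given z
            print(l,np.round(m["point"],1),round(m["score"],2),[(zz,(o+d*(zz-o[2])/d[2])[:2].round(4)) for zz in(.055,.071,.085)])
            r,c=map(int,np.round(m["point"]));print("  depth pt",np.nanmedian(T[r-1:r+2,c-1:c+2].reshape(-1,3),0))
E
python3 -c "
from tilt import *
tilt()"
```

```text
t 7.4 tcp [ 0.475  -0.2255  0.1472] [-3.1386  0.0062 -0.1602] F [-0.4092  1.0701 -0.4096] w 0.02202277128341014
-0.017 207 z 0.0596
-0.011 213 z 0.0598
-0.005 213 z 0.0597
0.001 216 z 0.0596
0.007 229 z 0.0597
0.013 238 z 0.0598
0.019 274 z 0.0625
0.025 207 z 0.0616
0.031 245 z 0.0614
0.037 281 z 0.0649
vial [373.8 319.5] 0.93 [(0.055, array([-0.0266,  0.0004])), (0.071, array([-0.0384,  0.0005])), (0.085, array([-0.0487,  0.0006]))]
  depth pt [ 0.0256  0.0002 -0.016 ]
vial_cap [229.6 319. ] 0.87 [(0.055, array([0.0407, 0.0002])), (0.071, array([0.0367, 0.0002])), (0.085, array([0.0333, 0.0002]))]
  depth pt [0.0372 0.0002 0.0685]
```

Emit:
carry_out(steps=[[[0, 0, 0], 0, 15], [[0, 0, 10], 0, 15], [[0, 0, 18], 0, 15], [[0, 0, 24], 0, 15], [[0, 0, 24], 0, 15], [[0, 0, 24], 0, 15]])

```text
time_s: 8.05
tool_pos: [0.4775, -0.225, 0.1259]
eef_rot: [-3.141, 0.001, -0.157]
force: [0.2, -0.8, -0.0]
grip_width: 0.0222
grip_force: 8.0
```

Emit:
carry_out(steps=[[[0, -1, 4], 0, 15], [[0, -1, 7], 0, 15], [[0, -1, 9], 0, 15], [[0, -1, 11], 0, 15], [[0, -1, 13], 0, 15], [[0, -1, 15], 0, 15], [[0, -1, 16], 0, 15], [[0, -1, 16], 0, 15]])

```text
time_s: 8.72
tool_pos: [0.4779, -0.2244, 0.1104]
eef_rot: [-3.141, 0.0, -0.157]
force: [-2.6, 1.7, 2.4]
grip_width: 0.0224
grip_force: 8.0
```

```bash
python3 -c "
from tilt import *
tilt('w2.png')"
```

```text
t 8.7167 tcp [ 0.4779 -0.2244  0.1104] [-3.1413  0.0003 -0.1573] F [-2.5562  1.6581  2.3638] w 0.022388585357616196
-0.017 153 z 0.0626
-0.011 180 z 0.0609
-0.005 183 z 0.0593
0.001 190 z 0.0576
0.007 200 z 0.0558
0.013 261 z 0.0558
0.019 188 z 0.0562
0.025 247 z 0.0527
0.031 373 z 0.0521
0.037 398 z 0.0665
0.043 234 z 0.0726
0.049 243 z 0.0729
0.055 244 z 0.0728
vial [361.6 319.7] 0.82 [(0.055, array([-0.0203,  0.0005])), (0.071, array([-0.0313,  0.0006])), (0.085, array([-0.041 ,  0.0007]))]
  depth pt [-0.0274  0.0007  0.0655]
vial_cap [240.3 321. ] 0.61 [(0.055, array([0.0362, 0.001 ])), (0.071, array([0.0317, 0.0011])), (0.085, array([0.0278, 0.0012]))]
  depth pt [0.0355 0.001  0.0583]
```

View pics/w2.png

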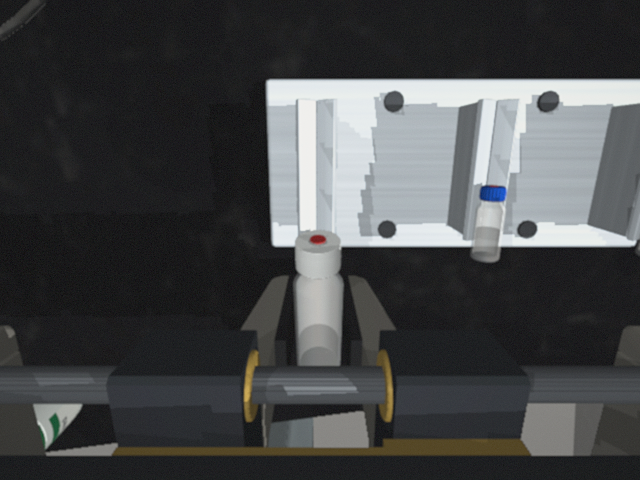

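Emit:
carry_out(steps=[[[0, 0, 1.5], 0, 15], [[0, 0, 3], 0, 15], [[0, 0, 4], 0, 15], [[0, 0, 4], 0, 15], [[0, 0, 4], 0, 15]])

```text
time_s: 9.28
tool_pos: [0.4781, -0.2246, 0.1067]
eef_rot: [3.141, -0.0, -0.157]
force: [0.6, 1.0, 1.3]
grip_width: 0.0222
grip_force: 8.0
```

```bash
python3 -c "
from tilt import *
tilt()"
```

```text
t 9.2833 tcp [ 0.4781 -0.2246  0.1067] [ 3.1415 -0.0003 -0.1573] F [0.5939 0.966  1.3008] w 0.022204341584243833
-0.017 143 z 0.0634
-0.011 158 z 0.0611
-0.005 166 z 0.059
0.001 179 z 0.0566
0.007 199 z 0.0543
0.013 272 z 0.0543
0.019 176 z 0.051
0.025 249 z 0.0489
0.031 396 z 0.0507
0.037 401 z 0.0636
0.043 245 z 0.0692
0.049 246 z 0.0691
0.055 258 z 0.069
vial [357.7 319.9] 0.96 [(0.055, array([-0.0183,  0.0006])), (0.071, array([-0.0291,  0.0007])), (0.085, array([-0.0386,  0.0008]))]
  depth pt [-0.0269  0.0007  0.0675]
vial_cap [248.  319.4] 0.57 [(0.055, array([0.0329, 0.0003])), (0.071, array([0.0281, 0.0004])), (0.085, array([0.0239, 0.0004]))]
  depth pt [0.0333 0.0001 0.0536]
```

Emit:
carry_out(steps=[[[0, 0, -15], 0, 15], [[0, 0, -40], 0, 15], [[2, -10, -70], -0.03, 15], [[6, -30, -95], -0.07, 15], [[12, -55, -115], -0.11, 15], [[19, -82, -125], -0.16, 15], [[26, -109, -132], -0.21, 15], [[33, -136, -135], -0.26, 15], [[40, -163, -135], -0.3, 15], [[44, -180, -135], -0.335, 15], [[46, -188, -135], -0.347, 15], [[46, -188, -135], -0.347, 15]], newtons=12)

```text
time_s: 10.43
tool_pos: [0.5531, -0.0449, 0.2415]
eef_rot: [3.142, 0.0, 0.192]
force: [-0.1, -0.6, 0.1]
grip_width: 0.0221
grip_force: 12.0
```

```bash
cat > fin.py <<'E'
from tilt import *
from scipy.optimize import least_squares
a,b=.1903,.3731
x=np.array([np.cos(b)*np.cos(a),np.cos(b)*np.sin(a),np.sin(b)]);y=np.array([-np.sin(a),np.cos(a),0]);z=np.cross(x,y)
L=.717*x-.1533*y-.0412*z
def fin():
    s=sense();p=get_image("wrist");W=cloud(p);R=Ro.from_euler('xyz',s["eef_rot"]).as_matrix();T=(W-s["tool_pos"])@R
    print("t",s["time_s"],"tcp",s["tool_pos"],s["eef_rot"],"w",s["grip_width"],"dq",np.abs(s["dq"]).max())
    P=T[(abs(T[...,1])<.009)&(T[...,2]>.03)&(T[...,2]<.09)&(T[...,0]>-.022)&(T[...,0]<.008)]
    def res(v): # cylinder r=.0115, axis through (0,v0,v1), yaw v2 tilt v3 in tool frame (cap: +x, -z)
        d=np.array([np.cos(v[3])*np.cos(v[2]),np.cos(v[3])*np.sin(v[2]),-np.sin(v[3])])
        return np.linalg.norm(np.cross(P-[0,v[0],v[1]],d),axis=1)-.0115
    o=least_squares(res,[0,.071,0,.36],loss="soft_l1",f_scale=.001);v=o.x;print("cyl",v,len(P),np.std(o.fun))
    d=np.array([np.cos(v[3])*np.cos(v[2]),np.cos(v[3])*np.sin(v[2]),-np.sin(v[3])]);q=np.array([0,v[0],v[1]])
    A=T[(abs(T[...,1])<.012)&(T[...,2]>.03)&(T[...,2]<.09)&(T[...,0]>-.022)&(T[...,0]<.06)]-q;t=A@d;rad=np.linalg.norm(A-np.outer(t,d),axis=1);t=t[rad<.011]
    print("axial hist",*np.histogram(t,np.arange(.026,.05,.002)))
    top=t[t<.046].max() if len(t) else None
    t99=np.percentile(t,98);print("axial end",top,t99)
    for m in mark_of(p,"vial_cap")[:1]:
        c=((ray(p,[m["point"][::-1]],0)[0]-p["origin"])@R);o0=(np.array(p["origin"])-s["tool_pos"])@R
        k=np.linalg.lstsq(np.c_[d,-c],o0-q,rcond=None)[0];print("cap mark axial",k[0],"miss",q+k[0]*d-(o0+k[1]*c))
    dw=R@d;cap=s["tool_pos"]+R@(q+d*t99)
    print("vial dir",dw,"yaw",np.arctan2(dw[1],dw[0]),"pitch",np.arcsin(dw[2]),"goal",a,b,"| cap",cap,"goal",L-.1*x,"lens",L)
    e=L-.1*x-cap;print("move in tool axes",R.T@e*1000,"angle err",np.arccos(dw@x))
E
python3 -c "
from fin import *
fin()"
```

```text
t 10.4333 tcp [ 0.5531 -0.0449  0.2415] [3.1416 0.0002 0.1917] w 0.02214904157775478 dq 0.043400629647988034
cyl [-0.0008  0.0691 -0.003   0.3677] 1778 0.00037074960564520014
axial hist [161 182 179 179 685 504   2   0   0   0   0   0] [0.026 0.028 0.03  0.032 0.034 0.036 0.038 0.04  0.042 0.044 0.046 0.048
 0.05 ]
axial end 0.038200463977593885 0.03708106735694416
cap mark axial 0.03594201702357328 miss [-0.    -0.001  0.   ]
vial dir [0.9156 0.1806 0.3593] yaw 0.1947164185388722 pitch 0.36755475009550737 goal 0.1903 0.3731 | cap [ 0.5869 -0.0374  0.1857] goal [ 0.6079 -0.039   0.1865] lens [ 0.6994 -0.0214  0.223 ]
move in tool axes [20.3299  5.6312 -0.8548] angle err 0.006906491320942706
```

Emit:
carry_out(steps=[[[5, 1.5, 0], 0.002, 15], [[11, 3, -0.5], 0.004, 15], [[17, 4.5, -1], 0.004, 15], [[20, 5, -1], 0.004, 15], [[20.5, 5, -1], 0.004, 15], [[20.5, 5, -1], 0.004, 15], [[20.5, 5, -1], 0.004, 15]])

```text
time_s: 11.12
tool_pos: [0.5739, -0.0471, 0.2426]
eef_rot: [-3.141, 0.0, 0.186]
force: [-0.6, 0.1, -0.5]
grip_width: 0.0224
grip_force: 12.0
```

```bash
python3 - <<'E'
from fin import *
fin()
p=get_image("top");save(p,"t2.png");q=get_image("scene");save(q,"s2.png")
for n in(p,q):
  for l in("vial_cap","lens"):
    for m in mark_of(n,l)[:1]:
        print(l,m["score"],np.round(m["point"],1),ray(n,[m["point"][::-1]],L[2] if l=="lens" else (L-.1*x)[2]))
cv2.imwrite("pics/c2.png",np.hstack([cv2.resize(cv2.imread("pics/t2.png")[130:330,180:400],None,fx=1.8,fy=1.8),cv2.resize(cv2.imread("pics/s2.png")[150:350,180:400],None,fx=1.8,fy=1.8)]))
E
```

```text
t 11.1167 tcp [ 0.5739 -0.0471  0.2426] [-3.1415  0.0004  0.1857] w 0.022408764949787052 dq 0.007747014900605817
cyl [-0.0008  0.0691 -0.0045  0.3685] 1783 0.00036758144161089663
axial hist [167 192 180 174 718 469   0   0   0   0   0   0] [0.026 0.028 0.03  0.032 0.034 0.036 0.038 0.04  0.042 0.044 0.046 0.048
 0.05 ]
axial end 0.037922206359509075 0.03715732067160795
cap mark axial 0.03590468819909777 miss [-0.     -0.0014  0.    ]
vial dir [0.9162 0.1763 0.3599] yaw 0.19013121384027992 pitch 0.36811445608060916 goal 0.1903 0.3731 | cap [ 0.6077 -0.0397  0.1868] goal [ 0.6079 -0.039   0.1865] lens [ 0.6994 -0.0214  0.223 ]
move in tool axes [ 0.3117 -0.6897  0.2809] angle err 0.0049880256454412466
lens 0.67 [198.6 267.3] [[ 0.7002 -0.0215  0.223 ]]
vial_cap 0.54 [246.5 286.3] [[ 0.6054 -0.0389  0.1865]]
lens 0.72 [218.2 254.4] [[ 0.702  -0.0243  0.223 ]]
```

View pics/c2.png

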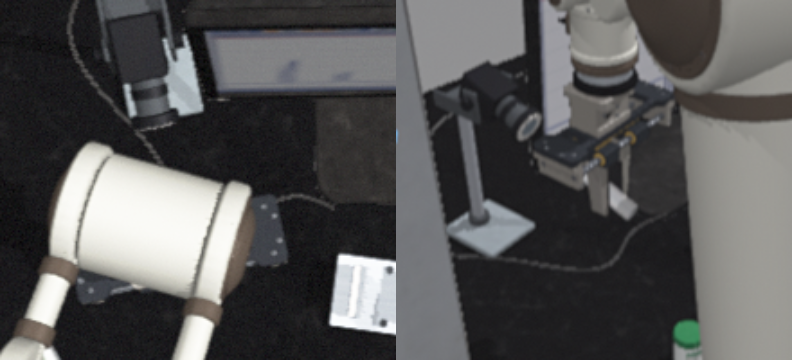

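Emit:
carry_out(steps=[[[0.7, 0, 0], 0, 15], [[1.3, 0, 0], 0, 15], [[1.3, 0, 0], 0, 15], [[1.3, 0, 0], 0, 15], [[1.3, 0, 0], 0, 15], [[1.3, 0, 0], 0, 15], [[1.3, 0, 0], 0, 15], [[1.3, 0, 0], 0, 15]])

```text
time_s: 12.18
tool_pos: [0.5752, -0.0468, 0.2427]
eef_rot: [-3.142, -0.0, 0.186]
force: [-0.4, -0.2, 0.3]
grip_width: 0.0228
grip_force: 12.0
```

```bash
python3 - <<'E'
from fin import *
fin()
print(finish_job())
E
```

```text
t 12.1833 tcp [ 0.5752 -0.0468  0.2427] [-3.1416 -0.      0.1858] w 0.022802658160469044 dq 0.0007587604094144121
cyl [-0.0008  0.0691 -0.0044  0.3684] 1790 0.0003571459848039678
axial hist [164 199 154 183 710 482   0   0   0   0   0   0] [0.026 0.028 0.03  0.032 0.034 0.036 0.038 0.04  0.042 0.044 0.046 0.048
 0.05 ]
axial end 0.03788713257292963 0.03706002888165188
vial dir [0.9161 0.1763 0.3602] yaw 0.19014492784877512 pitch 0.3684414773795066 goal 0.1903 0.3731 | cap [ 0.609  -0.0395  0.1869] goal [ 0.6079 -0.039   0.1865] lens [ 0.6994 -0.0214  0.223 ]
move in tool axes [-0.9941 -0.6377  0.4067] angle err 0.004660764233757724
the job is handed in; nothing more can be done
None
```

The job is handed in at 12.2 s: the large vial is held still with its cap facing the lens, measured at about 10 cm (within roughly 1 mm), within about 1 mm of the lens centre line and 0.005 rad off square; nothing but the vial and its cradle block was deliberately touched.

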